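# Raise the counter gate and send a lot through

### The job

The counterweighted bar of the little counter gate is down across the lane. Push the bar itself up (do not push on its counterweight) past its balance point so that it stays raised by its own weight, then push the cardboard tray with the jar standing in it along the table, past the open gate, until the whole tray lies lengthwise on the black mat. Only push: do not lift the tray or the jar, do not tip the jar over, and leave the other crockery where it is.

Things in the scene. Friction and masses are not known exactly. Their poses are not given: they have to be found in the camera images.
- barrier (a joint): angle of the gate's bar, rad: 0 = down and level, grows as the free end rises, 1.48 = fully up against its stop (nearly upright). Below the balance point, at about 0.83, the bar falls shut; above it, it swings up to the stop by itself and stays. Lifting the level bar takes about 1.5 to 2.5 N, 200 mm from the hinge.
- hinge (a point): centre of the bar's hinge pin, 110 mm above the table. Its x axis points along the level bar away from the free end (the bar runs from here along -x, towards the robot side), y along the hinge pin, z up. The pedestal below is grey, 115 mm long (40 mm to the free-end side, 75 mm behind the hinge), 54 mm across, up to 130 mm high, on a fixed base plate 170 x 100 x 8 mm that reaches from 67 mm on the free-end side to 103 mm behind.
- bar_tip (a point): free end of the bar, on its centre line, 240 mm from the hinge; plain round dark steel bar 20 mm in diameter with a 23 mm black end cap. The space under it is empty from 70 mm off the hinge outwards.
- counterweight (a point): centre of the counterweight, a dark steel disc, 60 mm in diameter, 33 mm thick, carried on a short stalk above the hinge and turning with the bar. With the bar down it sits 52 mm above and 12 mm behind the hinge. Not to be pushed on.
- tray: loose open cardboard tray, 130 mm (its x) by 180 mm (its y), 70 mm high, walls and floor 5 mm; origin at the centre of its underside. It stands to one side of the bar, left or right, long side along the way to the mat. 0.55 to 0.8 kg with the jar.
- jar: loose blue ceramic jar standing in the tray, 125 mm high, 72 mm in diameter at the belly, 44 to 50 mm at the neck; origin at the centre of its underside. Too tall to pass under the lowered bar.
- mat: flat black mat fixed on the table, 200 mm (its x) by 250 mm (its y), 1 mm thick; origin at its centre. It lies on the other side of the bar from the tray, the lane between them crossing the bar 150 to 190 mm from the hinge.
- teapot: gold teapot, bystander, 120 mm high, body 100 mm in diameter; origin at the centre of its underside
- gourd: green glass gourd-shaped vase, bystander, 132 mm high, 84 mm in diameter; origin at the centre of its underside
- bowl: white bowl, bystander, 45 mm high, 90 mm in diameter; origin at the centre of its underside
Things that resemble listed ones, but are neither listed nor needed, are in the scene too. Leave any blue or purple look-alike of the tray alone.

How it is judged:
By the outcome, as a careful person would: the job done as asked, in the order asked, and still so for the second after the job is handed in, with the robot touching nothing.
It also fails if it takes over 70 s, if anything falls off the work surface, if the arm or the gripper's body presses on something with over 40 N, if the wrist force passes 120 N, or if a joint passes its speed limit or range.

### The arm

A 6-joint arm with a two-finger parallel gripper is mounted at the origin on the work surface. World frame = base frame: x ahead of the robot, y to its left, z up, the work surface at z = 0. Lengths are in m, angles in rad, forces in N, time in s.
With the tool pointing down it reaches from about 0.4 to 0.825 m from the base axis. Payload 7 kg.
Tool frame: the origin (TCP) lies at the very end of the fingers, on their centre line; the grasp point (between the pads) lies 19 mm behind it; y points along the fingers, z is the direction in which the jaws open and shut, and the axes are right-handed (so a half turn about y gives the same grasp; the last joint's range is limited). The gripper opens to 85 mm and grips with 20 to 120 N. Pads are 22 mm wide; open, the fingers measure 114 mm over their backs; the gripper's body (76 mm by 85 mm) begins 54 mm behind the grasp point. The pads swing forward as they close: fully open they stand 13 mm farther back than shut.
Start: joints at [-0.977, 0.359, 0.012, 0, -1.224, -0.288], TCP at [0.203, -0.644, 0.231] pointing down, gripper open.
Joint ranges: [-3.07, 3.07], [-1.43, 2.12], [-1.02, 1.25], [-3.03, 1.67], [-3.05, -0], [-3.03, 3.03]. Speed limits (rad/s): [2.39, 2.39, 3.01, 3.14, 3.14, 3.14].

### API

Orientations are given as a unit quaternion [x, y, z, w].
In Python, from bench import monitor, grab_frame, calibration, job gives the robot as it stands.
- The arm moves only by the tool move_arm, never from a script. Its argument "deltas" is a list of rows, each an object of numbers: "fingers": the finger opening in m, from 0 to 0.0854; "tx", "ty", "tz": the shift along the tool's x, y, z in m; "wx", "wy", "wz": the turn, a rotation vector about the tool's x, y, z in degrees. In form: [{"fingers": .., "tx": .., "ty": .., "tz": .., "wx": .., "wy": .., "wz": ..}, ...]. A call has 1 to 10 rows; each row is the pose to reach, as a shift and turn from the pose commanded when the call began, along the tool's axes at that moment; what a row does not reach only later rows make up. A row lasts 1/8 s, in which the tool goes at most 62.5 mm and 10.7 degrees, less where a joint would pass 70% of its speed; a pose out of reach is approached as far as the arm can. A call with a gripper value outside its range is refused whole. The fingers move at their own pace and stop on an object; the grip force is fixed at half the most. Time passes only in rows, so rows that repeat a pose let the fingers close. It gives the time, the measured TCP pose, the force and the opening at its end, in the units of the state.
- monitor.state(): the state, without advancing time (a new reading comes with each control period).
- grab_frame(name): name is "side" or "top"; returns the picture (400x640x3 uint8, blue, green, red); there is no depth.
- calibration(name): a dict with "vfov" (degrees; the focal length in pixels is half the picture's height over the tangent of half this angle, whatever the lens; pixels are square), "cx", "cy" (the principal point, pixels), "k1" (the pictures are not rectified: a ray, as slopes to the right and down, at radius r is drawn at 1 + k1 r^2 times it, then the intrinsics apply), "R" (3x3) and "t" (3): a world point X has camera coordinates R X + t. Camera axes: x right, y down, z forward; pixel columns grow to the right and rows downward; lengths in m; the calibration is good to about 2 mm. A picture is of the moment at which its call begins. calibration takes no time and is no camera call.
- job.job_done(): hands the job in, once; it reports no verdict.
The state is a dict: "time": time; "joints": joint angles; "joint_velocities": joint speeds; "tau": joint torques, N m; "eef_pos": TCP position; "orientation": TCP orientation; "force": force on the tool from outside, world axes, zero at the start; "wrist_torque": the same for the moment, N m; "gripper_width": opening from 0.0 (shut) to 1.0 (fully open).
Only numpy, scipy, OpenCV 4.12 (cv2) and the standard library are available. Lean on these libraries where they do the work, as an engineer would, in place of code of your own. Each camera call takes 0.05 s, during which the arm holds its last target. There are 200 camera calls.

## Working session

There is one attempt and no reset: what is moved stays moved. The work goes in short steps, Python scripts to look and compute and a tool call to move; the robot and the scene stay as the last step left them, time stands still between calls to the robot, and variables do not carry over. Pictures are saved under pics/ and viewed, about 8 in all and at most 12, crops included, and the job is handed in when it is done.

Besides the shell and the picture viewer there is one more tool, called as name(argument=value, ...), one argument or row to a line, values as JSON. move_arm: Moves the arm, as the interface text tells. Its arguments: {"type":"object","properties":{"deltas":{"type":"array"}},"required":["deltas"]}

```bash
mkdir -p pics; ls; python3 - <<'E'
from bench import monitor, grab_frame, calibration
import cv2, numpy as np
s=monitor.state(); print({k:np.round(v,3).tolist() for k,v in s.items()})
for n in("side","top"):
    im=grab_frame(n); cv2.imwrite(f"pics/{n}0.png",im); c=calibration(n); print(n,{k:np.round(v,4).tolist() for k,v in c.items()})
E
```

```text
pics
{'time': 0.0, 'joints': [-0.977, 0.359, 0.011, -0.0, -1.224, -0.288], 'joint_velocities': [0.0, 0.0, -0.001, 0.001, 0.001, -0.0], 'tau': [-0.002, -58.332, 29.342, 6.936, -0.006, -0.0], 'eef_pos': [0.203, -0.643, 0.23], 'orientation': [-0.698, -0.107, 0.108, 0.699], 'force': [-0.45, -0.369, -0.754], 'wrist_torque': [0.01, 0.035, 0.033], 'gripper_width': 1.0}
side {'vfov': 55.0838, 'cx': 327.0916, 'cy': 199.8751, 'k1': -0.083, 'R': [[-0.7988, -0.6012, 0.0216], [-0.3138, 0.3858, -0.8676], [0.5133, -0.6998, -0.4968]], 't': [0.447, 0.2823, 1.2084]}
top {'vfov': 43.076, 'cx': 319.8067, 'cy': 191.1855, 'k1': -0.0385, 'R': [[0.0219, -0.9997, 0.008], [-0.992, -0.0228, -0.1245], [0.1247, -0.0052, -0.9922]], 't': [-0.0238, 0.5728, 2.0092]}
```

View pics/side0.png

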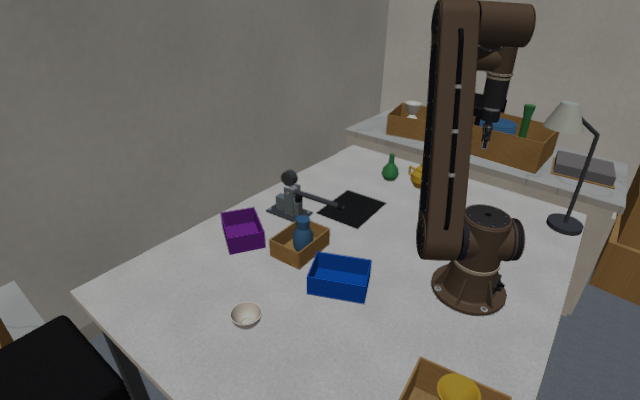

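View pics/top0.png

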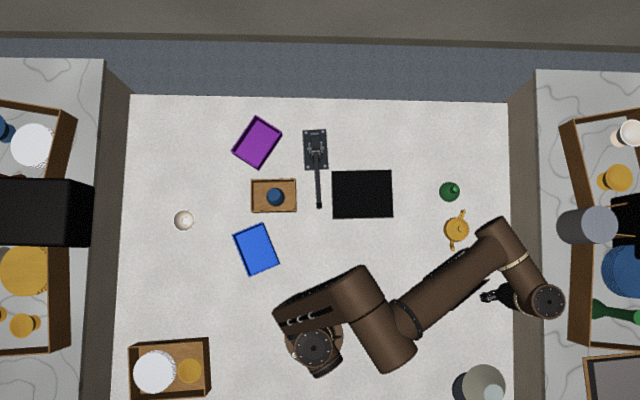

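The side view shows the gate with its bar level (disc about 289,177; tip about 342,206), the tray and jar at (300,242), and the mat at (352,208). In the top view the hinge is near (315,148), the bar tip (319,206), the tray (274,196) and the mat (362,194). So the tray sits on the +y side and gets pushed towards -y.

```bash
cat > h.py <<'E'
import cv2, numpy as np
from bench import monitor, grab_frame, calibration
def K(n):
    c=calibration(n); f=200/np.tan(np.radians(c["vfov"]/2)); return c,f
def ray(n,uv):
    c,f=K(n); d=(np.array(uv,float)-[c["cx"],c["cy"]])/f; u=d.copy()
    for _ in range(20): u=d/(1+c["k1"]*(u@u))
    R=np.array(c["R"]); return -R.T@np.array(c["t"]), R.T@np.array([*u,1])
def plane(n,uv,z):
    o,d=ray(n,uv); return o+d*(z-o[2])/d[2]
def tri(a,b):
    (o1,d1),(o2,d2)=ray("top",a),ray("side",b); s=np.linalg.lstsq(np.c_[d1,-d2],o2-o1,rcond=None)[0]
    p,q=o1+s[0]*d1,o2+s[1]*d2; return (p+q)/2,np.linalg.norm(p-q)
def proj(n,X):
    c,f=K(n); p=np.array(c["R"])@X+c["t"]; u=p[:2]/p[2]; return u*(1+c["k1"]*(u@u))*f+[c["cx"],c["cy"]]
def blobs(im,lo,hi,roi,amin=30):
    h=cv2.cvtColor(im,cv2.COLOR_BGR2HSV); m=cv2.inRange(h,np.array(lo),np.array(hi)); k=np.zeros_like(m); x0,y0,x1,y1=roi; k[y0:y1,x0:x1]=m[y0:y1,x0:x1]
    return sorted([c for c in cv2.findContours(k,cv2.RETR_EXTERNAL,cv2.CHAIN_APPROX_NONE)[0] if cv2.contourArea(c)>amin],key=cv2.contourArea,reverse=True)
E
python3 - <<'E'
from h import *
T=cv2.imread("pics/top0.png"); S=cv2.imread("pics/side0.png"); np.set_printoptions(precision=3,suppress=True)
def show(nm,img,cs,z,cam):
    for c in cs[:2]:
        r=cv2.minAreaRect(c); b=cv2.boxPoints(r); P=np.array([plane(cam,p,z) for p in b])
        print(nm,cam,cv2.contourArea(c),"px",np.round(r[0],1),"ctr",P.mean(0)[:2],"corners",P[:,:2].tolist() and np.round(P[:,:2],3).tolist(),"sides",np.linalg.norm(P[1]-P[0]),np.linalg.norm(P[2]-P[1]))
show("mat",T,blobs(T,(0,0,0),(180,255,30),(328,160,400,225)),.001,"top")
show("tray",T,blobs(T,(8,80,40),(25,255,255),(245,170,305,220)),.07,"top")
show("jar",T,blobs(T,(95,60,20),(120,255,255),(255,180,295,210)),.07,"top")
show("bar",T,blobs(T,(0,0,0),(180,255,110),(308,172,330,212)),.11,"top")
show("base",T,blobs(T,(0,0,0),(180,255,130),(298,122,332,172)),.008,"top")
for nm,lo,hi,roi in [("jar",(95,60,20),(120,255,255),(285,205,320,255)),("mat",(0,0,0),(180,255,30),(318,185,390,230))]:
    for c in blobs(S,lo,hi,roi)[:1]: print(nm,"side bbox",cv2.boundingRect(c), np.round(cv2.minAreaRect(c)[0],1))
A=cv2.resize(T[115:225,240:400],None,fx=4,fy=4,interpolation=cv2.INTER_CUBIC)
B=cv2.resize(S[160:270,215:375],None,fx=4,fy=4,interpolation=cv2.INTER_CUBIC)
cv2.imwrite("pics/cA.png",A[:,:]);cv2.imwrite("pics/cB.png",B)
E
```

```text
mat top 2616.5 px [362.  193.8] ctr [ 0.571 -0.185] corners [[0.661, -0.059], [0.674, -0.303], [0.481, -0.309], [0.469, -0.068]] sides 0.2442367895917064 0.19223589445868652
tray top 1399.0 px [273. 195.] ctr [0.55  0.174] corners [[0.612, 0.264], [0.616, 0.089], [0.488, 0.085], [0.484, 0.259]] sides 0.17504979793808176 0.1276985447305916
jar top 211.5 px [275.  196.5] ctr [0.544 0.166] corners [[0.577, 0.199], [0.578, 0.136], [0.511, 0.133], [0.509, 0.197]] sides 0.06350599853864905 0.06778315765019
bar top 136.5 px [317.9 190. ] ctr [ 0.569 -0.003] corners [[0.639, 0.011], [0.64, -0.008], [0.499, -0.018], [0.497, 0.002]] sides 0.01985714442026785 0.14189147581449307
base top 909.5 px [315.2 150.2] ctr [0.748 0.012] corners [[0.832, 0.069], [0.84, -0.031], [0.663, -0.045], [0.655, 0.054]] sides 0.1005642809899887 0.17714001424379894
jar side bbox (293, 215, 20, 36) [302.5 232.5]
mat side bbox (318, 191, 66, 37) [350.3 208.6]
```

View pics/cA.png

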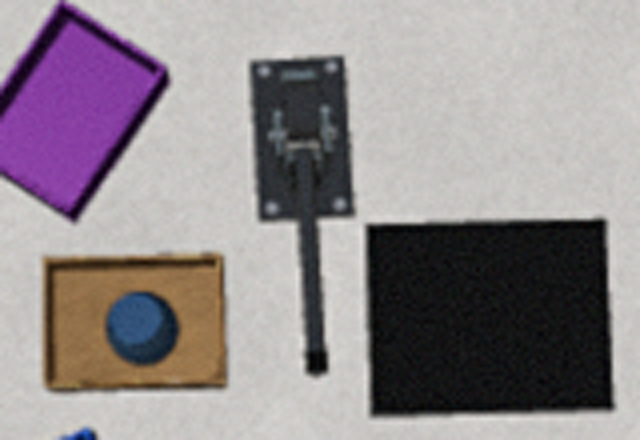

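View pics/cB.png

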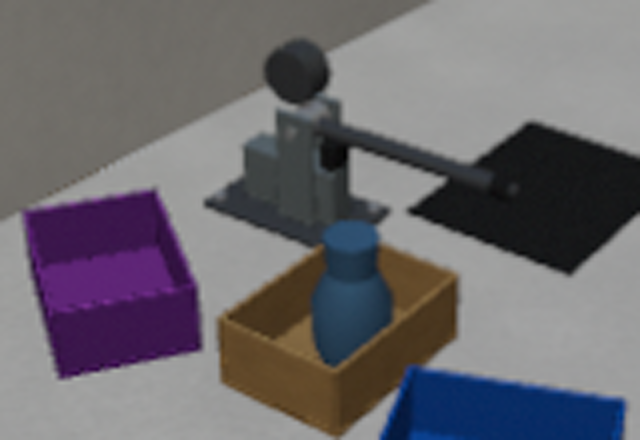

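The crops confirm the layout. The bar runs from the hinge at about (0.736,0.009) to its tip at about (0.498,-0.008). The tray centre is (0.550,0.174) and the mat centre (0.571,-0.185). I'll move in over the empty mat side, level with the tool still pointing down, and close the fingers on the way.

move_arm(
  deltas=[
    {"fingers": 0, "ty": -0.05},
    {"fingers": 0, "tx": 0.05, "ty": -0.1, "tz": 0.04, "wy": 8},
    {"fingers": 0, "tx": 0.1, "ty": -0.1, "tz": 0.08, "wy": 17.5},
    {"fingers": 0, "tx": 0.14, "ty": -0.1, "tz": 0.12, "wy": 17.5},
    {"fingers": 0, "tx": 0.18, "ty": -0.1, "tz": 0.16, "wy": 17.5},
    {"fingers": 0, "tx": 0.22, "ty": -0.1, "tz": 0.19, "wy": 17.5},
    {"fingers": 0, "tx": 0.26, "ty": -0.1, "tz": 0.23, "wy": 17.5},
    {"fingers": 0, "tx": 0.31, "ty": -0.1, "tz": 0.263, "wy": 17.5},
    {"fingers": 0, "tx": 0.31, "ty": -0.1, "tz": 0.263, "wy": 17.5},
    {"fingers": 0, "tx": 0.31, "ty": -0.1, "tz": 0.263, "wy": 17.5},
  ],
)

```text
validation failed for argument at $.de...
```

move_arm(
  deltas=[
    {"fingers": 0.0, "tx": 0.0, "ty": -0.05, "tz": 0.0, "wx": 0.0, "wy": 0.0, "wz": 0.0},
    {"fingers": 0.0, "tx": 0.05, "ty": -0.1, "tz": 0.04, "wx": 0.0, "wy": 8.0, "wz": 0.0},
    {"fingers": 0.0, "tx": 0.31, "ty": -0.1, "tz": 0.263, "wx": 0.0, "wy": 17.5, "wz": 0.0},
    {"fingers": 0.0, "tx": 0.31, "ty": -0.1, "tz": 0.263, "wx": 0.0, "wy": 17.5, "wz": 0.0},
    {"fingers": 0.0, "tx": 0.31, "ty": -0.1, "tz": 0.263, "wx": 0.0, "wy": 17.5, "wz": 0.0},
    {"fingers": 0.0, "tx": 0.31, "ty": -0.1, "tz": 0.263, "wx": 0.0, "wy": 17.5, "wz": 0.0},
    {"fingers": 0.0, "tx": 0.31, "ty": -0.1, "tz": 0.263, "wx": 0.0, "wy": 17.5, "wz": 0.0},
    {"fingers": 0.0, "tx": 0.31, "ty": -0.1, "tz": 0.263, "wx": 0.0, "wy": 17.5, "wz": 0.0},
    {"fingers": 0.0, "tx": 0.31, "ty": -0.1, "tz": 0.263, "wx": 0.0, "wy": 17.5, "wz": 0.0},
  ],
)

```text
time: 1.23
eef_pos: [0.4209, -0.2972, 0.3313]
orientation: [-0.707, -0.002, 0.001, 0.707]
force: [0.1, 0.2, 0.1]
gripper_width: 0.002
```

move_arm(
  deltas=[
    {"fingers": 0.0, "tx": 0.03, "ty": 0.0, "tz": 0.03, "wx": 9.0, "wy": 0.0, "wz": 0.0},
    {"fingers": 0.0, "tx": 0.06, "ty": 0.0, "tz": 0.06, "wx": 18.0, "wy": 0.0, "wz": 0.0},
    {"fingers": 0.0, "tx": 0.09, "ty": 0.0, "tz": 0.09, "wx": 27.0, "wy": 0.0, "wz": 0.0},
    {"fingers": 0.0, "tx": 0.12, "ty": 0.0, "tz": 0.12, "wx": 36.0, "wy": 0.0, "wz": 0.0},
    {"fingers": 0.0, "tx": 0.125, "ty": 0.0, "tz": 0.13, "wx": 45.0, "wy": 0.0, "wz": 0.0},
    {"fingers": 0.0, "tx": 0.13, "ty": 0.0, "tz": 0.14, "wx": 54.0, "wy": 0.0, "wz": 0.0},
    {"fingers": 0.0, "tx": 0.13, "ty": 0.0, "tz": 0.15, "wx": 63.0, "wy": 0.0, "wz": 0.0},
    {"fingers": 0.0, "tx": 0.13, "ty": 0.0, "tz": 0.15, "wx": 65.0, "wy": 0.0, "wz": 0.0},
    {"fingers": 0.0, "tx": 0.13, "ty": 0.0, "tz": 0.15, "wx": 65.0, "wy": 0.0, "wz": 0.0},
  ],
)

```text
time: 2.35
eef_pos: [0.5495, -0.1507, 0.3304]
orientation: [-0.217, 0.001, -0.0, 0.976]
force: [0.7, 0.2, 0.3]
gripper_width: 0.0
```

```bash
cat >> h.py <<'E'
from scipy.spatial.transform import Rotation as Ro
np.set_printoptions(precision=4,suppress=True)
def go(p,Rt=None):
    s=monitor.state(); R=Ro.from_quat(s["orientation"]); R2=R if Rt is None else Ro.from_matrix(Rt)
    print("t",round(s["time"],2),"pos",np.array(s["eef_pos"]),"F",np.array(s["force"]),"shift mm",R.inv().apply(np.array(p)-s["eef_pos"])*1000,"turn deg",(R.inv()*R2).as_rotvec(degrees=True))
E
python3 - <<'E'
from h import *
go([.548,-.06,.055]); print(np.array(monitor.state()["joints"]))
for n in("side","top"): cv2.imwrite(f"pics/{n}1.png",grab_frame(n))
S=cv2.imread("pics/side1.png");T=cv2.imread("pics/top1.png")
cv2.imwrite("pics/c1.png",np.hstack([cv2.resize(S[80:280,240:440],(400,400)),cv2.resize(T[110:310,250:450],(400,400))]))
E
```

```text
t 2.35 pos [ 0.5495 -0.1507  0.3304] F [0.728  0.2344 0.2815] shift mm [  -1.2438  198.9244 -210.9639] turn deg [0. 0. 0.]
[-0.5827  0.5151  0.3511 -0.9869 -2.0066 -1.142 ]
```

View pics/c1.png

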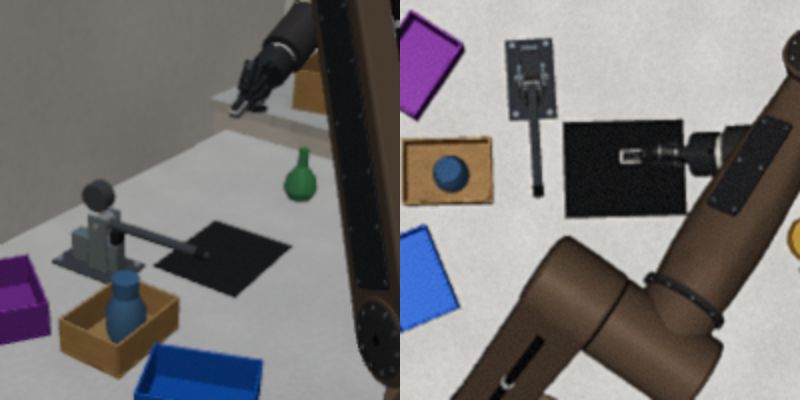

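The crop shows the tool tilted and pointing +y over the mat, fingertip at about (625,157) in the right panel. The bar, tray and jar haven't moved. Lowering in two stages.

move_arm(
  deltas=[
    {"fingers": 0.0, "tx": 0.0, "ty": 0.03, "tz": -0.025, "wx": 0.0, "wy": 0.0, "wz": 0.0},
    {"fingers": 0.0, "tx": 0.0, "ty": 0.06, "tz": -0.05, "wx": 0.0, "wy": 0.0, "wz": 0.0},
    {"fingers": 0.0, "tx": 0.0, "ty": 0.095, "tz": -0.08, "wx": 0.0, "wy": 0.0, "wz": 0.0},
    {"fingers": 0.0, "tx": 0.0, "ty": 0.127, "tz": -0.106, "wx": 0.0, "wy": 0.0, "wz": 0.0},
    {"fingers": 0.0, "tx": 0.0, "ty": 0.14, "tz": -0.135, "wx": 0.0, "wy": 0.0, "wz": 0.0},
    {"fingers": 0.0, "tx": 0.0, "ty": 0.155, "tz": -0.165, "wx": 0.0, "wy": 0.0, "wz": 0.0},
    {"fingers": 0.0, "tx": 0.0, "ty": 0.165, "tz": -0.19, "wx": 0.0, "wy": 0.0, "wz": 0.0},
    {"fingers": 0.0, "tx": 0.0, "ty": 0.165, "tz": -0.19, "wx": 0.0, "wy": 0.0, "wz": 0.0},
  ],
)

```text
time: 3.45
eef_pos: [0.5493, -0.0796, 0.0889]
orientation: [-0.217, 0.0, 0.001, 0.976]
force: [-0.5, 0.4, 0.0]
gripper_width: 0.0
```

```bash
python3 - <<'E'
from h import *
go([.546,-.08,.05]); print(np.array(monitor.state()["joints"]))
for n in("side","top"): cv2.imwrite(f"pics/{n}2.png",grab_frame(n))
S=cv2.imread("pics/side2.png");T=cv2.imread("pics/top2.png")
cv2.imwrite("pics/c2.png",np.hstack([cv2.resize(S[120:280,240:400],(400,400)),cv2.resize(T[110:310,270:470],(400,400))]))
b=blobs(T,(0,0,0),(180,255,110),(308,172,325,215))[0].reshape(-1,2)
tip=b[b[:,1]>b[:,1].max()-1].mean(0); print("tip px",tip,plane("top",tip+.5,.11))
for nm,lo,hi,roi,z in [("gourd",(40,80,20),(90,255,255),(430,170,475,215),.05),("teapot",(15,100,40),(35,255,255),(430,205,480,260),.06)]:
    for c in blobs(T,lo,hi,roi)[:1]: print(nm,plane("top",cv2.minAreaRect(c)[0],z))
E
```

```text
t 3.45 pos [ 0.5493 -0.0796  0.0889] F [-0.4631  0.3612  0.0151] shift mm [ -3.2967  16.107  -35.4659] turn deg [0. 0. 0.]
[-0.4835  0.7298  0.0911 -0.934  -1.6584 -0.7943]
tip px [318.5 208. ] [ 0.4963 -0.0089  0.11  ]
gourd [ 0.5826 -0.5532  0.05  ]
teapot [ 0.4271 -0.5618  0.06  ]
```

View pics/c2.png

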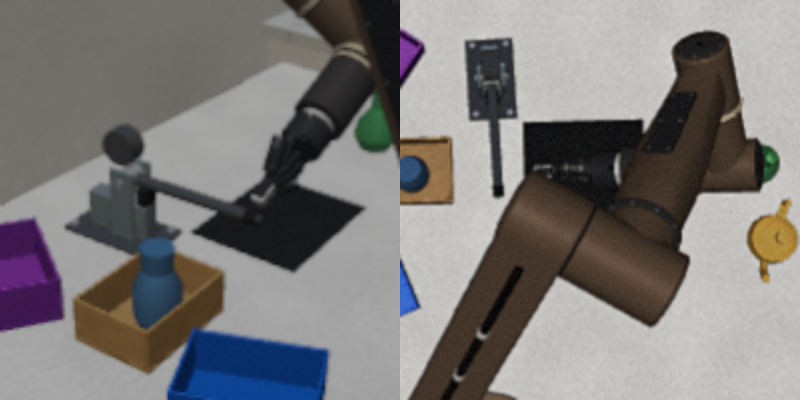

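The crop shows the tool low over the mat, pointing under the bar: fingertip about (255,195) in the left panel, with the bar tip at (252,215). The gourd and teapot are clear of it. Sliding under the bar now.

move_arm(
  deltas=[
    {"fingers": 0.0, "tx": -0.003, "ty": 0.022, "tz": -0.012, "wx": 0.0, "wy": 0.0, "wz": 0.0},
    {"fingers": 0.0, "tx": -0.003, "ty": 0.044, "tz": -0.024, "wx": 0.0, "wy": 0.0, "wz": 0.0},
    {"fingers": 0.0, "tx": -0.003, "ty": 0.065, "tz": -0.014, "wx": 0.0, "wy": 0.0, "wz": 0.0},
    {"fingers": 0.0, "tx": -0.003, "ty": 0.085, "tz": -0.004, "wx": 0.0, "wy": 0.0, "wz": 0.0},
    {"fingers": 0.0, "tx": -0.003, "ty": 0.103, "tz": 0.004, "wx": 0.0, "wy": 0.0, "wz": 0.0},
    {"fingers": 0.0, "tx": -0.003, "ty": 0.103, "tz": 0.004, "wx": 0.0, "wy": 0.0, "wz": 0.0},
  ],
)

```text
time: 4.3
eef_pos: [0.5465, 0.0162, 0.0501]
orientation: [-0.217, -0.001, 0.001, 0.976]
force: [-0.3, 0.4, 0.9]
gripper_width: 0.0
```

move_arm(
  deltas=[
    {"fingers": 0.0, "tx": 0.0, "ty": -0.006, "tz": 0.014, "wx": 0.0, "wy": 0.0, "wz": 0.0},
    {"fingers": 0.0, "tx": 0.0, "ty": -0.013, "tz": 0.027, "wx": 0.0, "wy": 0.0, "wz": 0.0},
    {"fingers": 0.0, "tx": 0.0, "ty": -0.019, "tz": 0.041, "wx": 0.0, "wy": 0.0, "wz": 0.0},
    {"fingers": 0.0, "tx": 0.0, "ty": -0.026, "tz": 0.055, "wx": 0.0, "wy": 0.0, "wz": 0.0},
    {"fingers": 0.0, "tx": 0.0, "ty": -0.034, "tz": 0.072, "wx": 0.0, "wy": 0.0, "wz": 0.0},
    {"fingers": 0.0, "tx": 0.004, "ty": -0.042, "tz": 0.09, "wx": 0.0, "wy": 0.0, "wz": 0.0},
    {"fingers": 0.0, "tx": 0.004, "ty": -0.042, "tz": 0.09, "wx": 0.0, "wy": 0.0, "wz": 0.0},
  ],
)

```text
time: 5.18
eef_pos: [0.551, 0.0144, 0.1512]
orientation: [-0.217, -0.002, 0.0, 0.976]
force: [-1.9, -7.5, -1.2]
gripper_width: -0.0
```

```bash
python3 - <<'E'
from h import *
go([.61,.016,.246])
S=grab_frame("side");T=grab_frame("top")
cv2.imwrite("pics/c3.png",np.hstack([cv2.resize(S[120:280,240:400],(400,400)),cv2.resize(T[110:270,240:400],(400,400))]))
E
```

```text
t 5.17 pos [0.551  0.0144 0.1512] F [-1.8651 -7.498  -1.169 ] shift mm [ 59.2903 -38.6728  86.321 ] turn deg [0. 0. 0.]
```

View pics/c3.png

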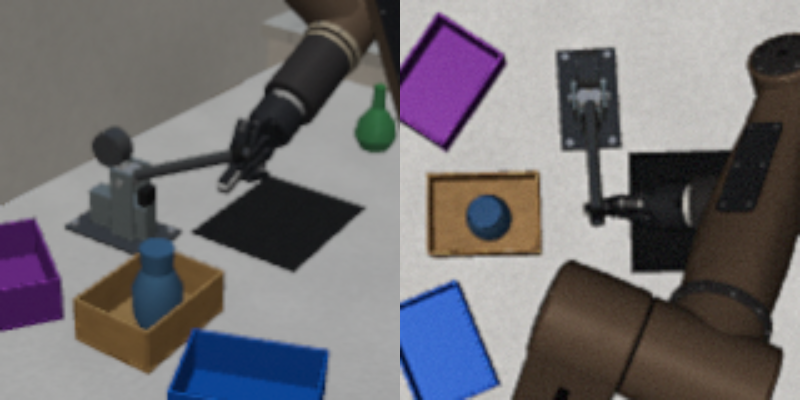

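The left panel shows the bar raised by about 0.35 rad, resting on the fingers near (240,160). Fy of -7.5 N means the gripper is pressing sideways on the bar, so I'll back off 8 mm in -y and then follow the arc.

move_arm(
  deltas=[
    {"fingers": 0.0, "tx": 0.0, "ty": -0.007, "tz": -0.003, "wx": 0.0, "wy": 0.0, "wz": 0.0},
    {"fingers": 0.0, "tx": 0.005, "ty": -0.014, "tz": 0.012, "wx": 0.0, "wy": 0.0, "wz": 0.0},
    {"fingers": 0.0, "tx": 0.012, "ty": -0.022, "tz": 0.027, "wx": 0.0, "wy": 0.0, "wz": 0.0},
    {"fingers": 0.0, "tx": 0.022, "ty": -0.028, "tz": 0.042, "wx": 0.0, "wy": 0.0, "wz": 0.0},
  ],
)

```text
time: 5.78
eef_pos: [0.5733, 0.0073, 0.2006]
orientation: [-0.217, -0.001, 0.0, 0.976]
force: [0.3, 0.3, -0.5]
gripper_width: -0.0
```

move_arm(
  deltas=[
    {"fingers": 0.0, "tx": 0.011, "ty": -0.007, "tz": 0.015, "wx": 0.0, "wy": 0.0, "wz": 0.0},
    {"fingers": 0.0, "tx": 0.024, "ty": -0.013, "tz": 0.028, "wx": 0.0, "wy": 0.0, "wz": 0.0},
    {"fingers": 0.0, "tx": 0.037, "ty": -0.019, "tz": 0.041, "wx": 0.0, "wy": 0.0, "wz": 0.0},
    {"fingers": 0.0, "tx": 0.06, "ty": -0.026, "tz": 0.056, "wx": 0.0, "wy": 0.0, "wz": 0.0},
    {"fingers": 0.0, "tx": 0.06, "ty": -0.026, "tz": 0.056, "wx": 0.0, "wy": 0.0, "wz": 0.0},
  ],
)

```text
time: 6.4
eef_pos: [0.6342, 0.0075, 0.2624]
orientation: [-0.217, -0.002, 0.0, 0.976]
force: [-0.1, -0.5, -0.4]
gripper_width: 0.0
```

```bash
python3 - <<'E'
from h import *
go([.61,.016,.246])
S=grab_frame("side");T=grab_frame("top")
cv2.imwrite("pics/c4.png",np.hstack([cv2.resize(S[100:280,220:400],(400,400)),cv2.resize(T[90:250,240:400],(400,400))]))
E
```

```text
t 6.4 pos [0.6342 0.0075 0.2624] F [-0.0923 -0.5207 -0.4297] shift mm [-24.2952  14.5813 -11.1496] turn deg [0. 0. 0.]
```

View pics/c4.png

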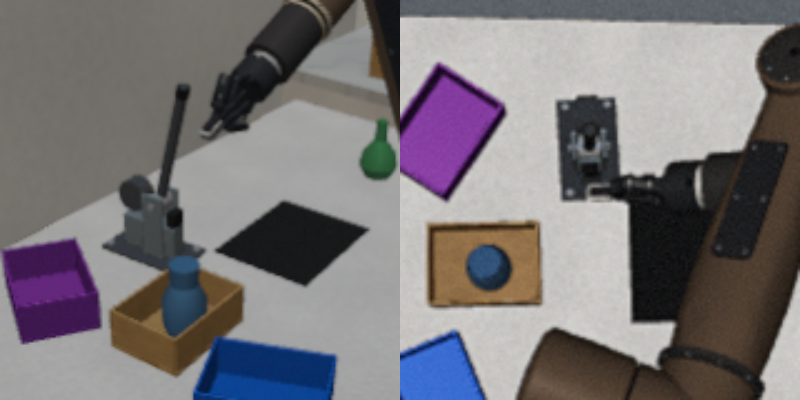

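The bar stands upright (left panel, tip about (183,90)) and the fingers are clear of it. Backing away, then untilting and turning for the tray push.

move_arm(
  deltas=[
    {"fingers": 0.0, "tx": -0.02, "ty": -0.04, "tz": 0.0, "wx": 0.0, "wy": 0.0, "wz": 0.0},
    {"fingers": 0.0, "tx": -0.05, "ty": -0.08, "tz": 0.0, "wx": 0.0, "wy": 0.0, "wz": 0.0},
    {"fingers": 0.0, "tx": -0.1, "ty": -0.1, "tz": 0.02, "wx": -9.0, "wy": 0.0, "wz": 0.0},
    {"fingers": 0.0, "tx": -0.14, "ty": -0.12, "tz": 0.04, "wx": -18.0, "wy": 0.0, "wz": 0.0},
    {"fingers": 0.0, "tx": -0.16, "ty": -0.13, "tz": 0.05, "wx": -27.0, "wy": 0.0, "wz": 0.0},
    {"fingers": 0.0, "tx": -0.16, "ty": -0.13, "tz": 0.06, "wx": -36.0, "wy": 0.0, "wz": 0.0},
    {"fingers": 0.0, "tx": -0.16, "ty": -0.13, "tz": 0.06, "wx": -45.0, "wy": 0.0, "wz": 0.0},
    {"fingers": 0.0, "tx": -0.16, "ty": -0.13, "tz": 0.06, "wx": -54.0, "wy": 0.0, "wz": 0.0},
    {"fingers": 0.0, "tx": -0.16, "ty": -0.13, "tz": 0.06, "wx": -65.0, "wy": 0.0, "wz": 0.0},
    {"fingers": 0.0, "tx": -0.16, "ty": -0.13, "tz": 0.06, "wx": -65.0, "wy": 0.0, "wz": 0.0},
  ],
)

```text
time: 7.75
eef_pos: [0.4716, -0.0825, 0.3694]
orientation: [0.708, 0.002, -0.003, -0.706]
force: [0.4, -0.2, -1.1]
gripper_width: 0.0
```

```bash
python3 - <<'E'
from h import *
R=np.c_[[-.058,.9983,0],[0,0,-1],[-.9983,-.058,0]]
go([.547,.325,.33],R); print(np.array(monitor.state()["joints"]))
E
```

```text
t 7.75 pos [ 0.4716 -0.0825  0.3694] F [ 0.4131 -0.169  -1.1336] shift mm [ 78.4982  38.2758 406.9852] turn deg [  0.0802 -92.8884  -0.1467]
[ 0.241  -0.0353 -0.1604  0.0023 -1.447  -1.8045]
```

move_arm(
  deltas=[
    {"fingers": 0.08, "tx": 0.0, "ty": 0.0, "tz": 0.04, "wx": 0.0, "wy": -9.0, "wz": 0.0},
    {"fingers": 0.08, "tx": 0.01, "ty": 0.0, "tz": 0.08, "wx": 0.0, "wy": -18.0, "wz": 0.0},
    {"fingers": 0.08, "tx": 0.02, "ty": 0.0, "tz": 0.12, "wx": 0.0, "wy": -28.0, "wz": 0.0},
    {"fingers": 0.08, "tx": 0.03, "ty": 0.0, "tz": 0.16, "wx": 0.0, "wy": -38.0, "wz": 0.0},
    {"fingers": 0.08, "tx": 0.04, "ty": 0.0, "tz": 0.21, "wx": 0.0, "wy": -48.0, "wz": 0.0},
    {"fingers": 0.08, "tx": 0.05, "ty": 0.0, "tz": 0.26, "wx": 0.0, "wy": -58.0, "wz": 0.0},
    {"fingers": 0.08, "tx": 0.06, "ty": 0.01, "tz": 0.31, "wx": 0.0, "wy": -68.0, "wz": 0.0},
    {"fingers": 0.08, "tx": 0.07, "ty": 0.02, "tz": 0.36, "wx": 0.0, "wy": -78.0, "wz": 0.0},
    {"fingers": 0.08, "tx": 0.078, "ty": 0.038, "tz": 0.407, "wx": 0.0, "wy": -87.0, "wz": 0.0},
    {"fingers": 0.08, "tx": 0.078, "ty": 0.038, "tz": 0.407, "wx": 0.0, "wy": -93.0, "wz": 0.0},
  ],
)

```text
time: 9.0
eef_pos: [0.55, 0.3231, 0.3275]
orientation: [-0.484, -0.512, 0.516, 0.486]
force: [0.8, -0.8, -0.8]
gripper_width: 0.936
```

```bash
python3 - <<'E'
from h import *
R=np.c_[[-.058,.9983,0],[0,0,-1],[-.9983,-.058,0]]
go([.545,.325,.018],R)
S=grab_frame("side");T=grab_frame("top");cv2.imwrite("pics/top5.png",T)
for c in blobs(T,(8,80,40),(25,255,255),(245,170,305,220))[:1]:
    P=np.array([plane("top",p,.07) for p in cv2.boxPoints(cv2.minAreaRect(c))]); print(P[:,:2],P.mean(0))
E
```

```text
t 9.0 pos [0.55   0.3231 0.3275] F [ 0.8478 -0.7932 -0.7936] shift mm [  2.8507 309.4911   2.9129] turn deg [-0.3663 -0.0277 -0.1271]
[[0.6115 0.264 ]
 [0.6155 0.089 ]
 [0.4839 0.0853]
 [0.4799 0.2589]] [0.5477 0.1743 0.07  ]
```

move_arm(
  deltas=[
    {"fingers": 0.08, "tx": 0.003, "ty": 0.05, "tz": 0.003, "wx": 0.0, "wy": 0.0, "wz": 0.0},
    {"fingers": 0.08, "tx": 0.003, "ty": 0.1, "tz": 0.003, "wx": 0.0, "wy": 0.0, "wz": 0.0},
    {"fingers": 0.08, "tx": 0.003, "ty": 0.15, "tz": 0.003, "wx": 0.0, "wy": 0.0, "wz": 0.0},
    {"fingers": 0.08, "tx": 0.003, "ty": 0.2, "tz": 0.003, "wx": 0.0, "wy": 0.0, "wz": 0.0},
    {"fingers": 0.08, "tx": 0.003, "ty": 0.25, "tz": 0.003, "wx": 0.0, "wy": 0.0, "wz": 0.0},
    {"fingers": 0.08, "tx": 0.003, "ty": 0.28, "tz": 0.003, "wx": 0.0, "wy": 0.0, "wz": 0.0},
    {"fingers": 0.08, "tx": 0.003, "ty": 0.3, "tz": 0.003, "wx": 0.0, "wy": 0.0, "wz": 0.0},
    {"fingers": 0.08, "tx": 0.003, "ty": 0.31, "tz": 0.003, "wx": 0.0, "wy": 0.0, "wz": 0.0},
    {"fingers": 0.08, "tx": 0.003, "ty": 0.31, "tz": 0.003, "wx": 0.0, "wy": 0.0, "wz": 0.0},
  ],
)

```text
time: 10.22
eef_pos: [0.5475, 0.3237, 0.0217]
orientation: [-0.487, -0.512, 0.513, 0.487]
force: [-0.6, 0.7, 0.4]
gripper_width: 0.932
```

move_arm(
  deltas=[
    {"fingers": 0.08, "tx": -0.015, "ty": 0.0, "tz": 0.0, "wx": 0.0, "wy": 0.0, "wz": 0.0},
    {"fingers": 0.08, "tx": -0.03, "ty": 0.0, "tz": 0.0, "wx": 0.0, "wy": 0.0, "wz": 0.0},
    {"fingers": 0.08, "tx": -0.04, "ty": 0.0, "tz": 0.0, "wx": 0.0, "wy": 0.0, "wz": 0.0},
    {"fingers": 0.08, "tx": -0.047, "ty": 0.0, "tz": 0.0, "wx": 0.0, "wy": 0.0, "wz": 0.0},
    {"fingers": 0.08, "tx": -0.054, "ty": 0.0, "tz": 0.0, "wx": 0.0, "wy": 0.0, "wz": 0.0},
    {"fingers": 0.08, "tx": -0.061, "ty": 0.0, "tz": 0.0, "wx": 0.0, "wy": 0.0, "wz": 0.0},
    {"fingers": 0.08, "tx": -0.068, "ty": 0.0, "tz": 0.0, "wx": 0.0, "wy": 0.0, "wz": 0.0},
    {"fingers": 0.08, "tx": -0.075, "ty": 0.0, "tz": 0.0, "wx": 0.0, "wy": 0.0, "wz": 0.0},
  ],
)

```text
time: 11.22
eef_pos: [0.5518, 0.2503, 0.0221]
orientation: [0.487, 0.514, -0.513, -0.486]
force: [0.1, 4.8, 2.0]
gripper_width: 0.933
```

```bash
cat > chk.py <<'E'
from h import *
import sys
T=grab_frame("top");S=grab_frame("side");R=np.c_[[-.058,.9983,0],[0,0,-1],[-.9983,-.058,0]]
go([.57,-.07,.02],R)
for c in blobs(T,(8,80,40),(25,255,255),(245,165,400,225))[:2]:
    P=np.array([plane("top",p,.07) for p in cv2.boxPoints(cv2.minAreaRect(c))]); print("tray",cv2.contourArea(c),P[:,:2].tolist(),P.mean(0)[:2])
for c in blobs(T,(95,60,20),(120,255,255),(255,180,395,210))[:1]: print("jar",plane("top",cv2.minAreaRect(c)[0],.1)[:2],cv2.contourArea(c))
if len(sys.argv)>1: cv2.imwrite(f"pics/{sys.argv[1]}.png",np.hstack([cv2.resize(S[100:280,220:400],(400,400)),cv2.resize(T[90:250,240:400],(400,400))]))
E
python3 chk.py c6
```

```text
t 11.32 pos [0.5516 0.2494 0.022 ] F [0.4699 1.5824 1.5299] shift mm [-319.9252    1.9763   -1.5044] turn deg [ 0.0366 -0.2928  0.0078]
tray 1348.5 [[0.6114438714390633, 0.24772324988940828], [0.6224699658825652, 0.06550299300603668], [0.4911845001508376, 0.05720131632145017], [0.4803237270579055, 0.23795596243077]] [0.5514 0.1521]
jar [0.5428 0.1403] 205.5
```

View pics/c6.png

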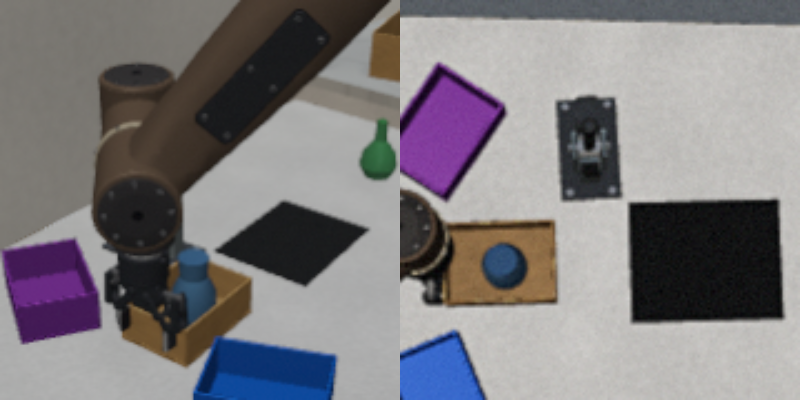

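The tray has moved about 22 mm. It is square to the fingers and the jar is standing in it ((503,265) in the right panel). Continuing the push.

move_arm(
  deltas=[
    {"fingers": 0.08, "tx": -0.006, "ty": 0.0, "tz": 0.0, "wx": 0.0, "wy": 0.0, "wz": 0.0},
    {"fingers": 0.08, "tx": -0.016, "ty": 0.0, "tz": 0.0, "wx": 0.0, "wy": 0.0, "wz": 0.0},
    {"fingers": 0.08, "tx": -0.028, "ty": 0.0, "tz": 0.0, "wx": 0.0, "wy": 0.0, "wz": 0.0},
    {"fingers": 0.08, "tx": -0.04, "ty": 0.0, "tz": 0.0, "wx": 0.0, "wy": 0.0, "wz": 0.0},
    {"fingers": 0.08, "tx": -0.052, "ty": 0.0, "tz": 0.0, "wx": 0.0, "wy": 0.0, "wz": 0.0},
    {"fingers": 0.08, "tx": -0.064, "ty": 0.0, "tz": 0.0, "wx": 0.0, "wy": 0.0, "wz": 0.0},
    {"fingers": 0.08, "tx": -0.076, "ty": 0.0, "tz": 0.0, "wx": 0.0, "wy": 0.0, "wz": 0.0},
    {"fingers": 0.08, "tx": -0.088, "ty": 0.0, "tz": 0.0, "wx": 0.0, "wy": 0.0, "wz": 0.0},
    {"fingers": 0.08, "tx": -0.098, "ty": 0.0, "tz": 0.0, "wx": 0.0, "wy": 0.0, "wz": 0.0},
    {"fingers": 0.08, "tx": -0.104, "ty": 0.0, "tz": 0.0, "wx": 0.0, "wy": 0.0, "wz": 0.0},
  ],
)

```text
time: 12.58
eef_pos: [0.557, 0.146, 0.022]
orientation: [0.487, 0.513, -0.513, -0.487]
force: [-1.5, 5.6, 2.9]
gripper_width: 0.934
```

```bash
python3 chk.py c7
```

```text
t 12.68 pos [0.5567 0.1453 0.0218] F [1.0809 1.4106 0.8514] shift mm [-215.7227    1.8299   -2.0409] turn deg [-0.0128 -0.32   -0.0211]
tray 1790.0 [[0.6657858562043575, 0.29284144244128124], [0.6787893606192632, -0.03865620411857678], [0.4958795426807335, -0.045190187196250786], [0.48317157284537154, 0.2825686699126087]] [0.5809 0.1229]
jar [0.5491 0.0371] 201.0
```

```bash
python3 - <<'E'
from h import *
T=grab_frame("top");S=grab_frame("side")
cv2.imwrite("pics/c8.png",np.hstack([cv2.resize(S[20:270,160:410],(400,400)),cv2.resize(T[90:340,180:430],(400,400))]))
print(proj("top",[.715,.008,.35]),proj("side",[.715,.008,.35]),proj("top",[.557,.145,.022]))
E
```

```text
[315.95   139.0624] [293.8331 133.4368] [281.2697 194.7029]
```

View pics/c8.png

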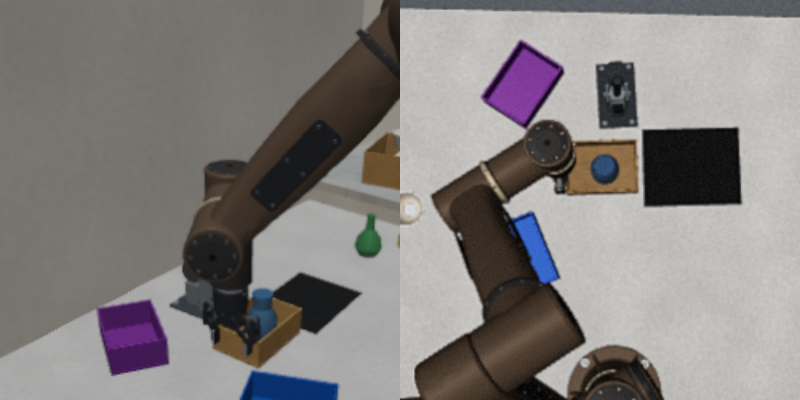

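The wrist (disc about (548,145) in the right panel) passes well inside the raised bar, which is still up at (617,85). The tray is straight and the jar upright. Carrying on.

move_arm(
  deltas=[
    {"fingers": 0.08, "tx": -0.006, "ty": 0.0, "tz": 0.0, "wx": 0.0, "wy": 0.0, "wz": 0.0},
    {"fingers": 0.08, "tx": -0.016, "ty": 0.0, "tz": 0.0, "wx": 0.0, "wy": 0.0, "wz": 0.0},
    {"fingers": 0.08, "tx": -0.029, "ty": 0.0, "tz": 0.0, "wx": 0.0, "wy": 0.0, "wz": 0.0},
    {"fingers": 0.08, "tx": -0.042, "ty": 0.0, "tz": 0.0, "wx": 0.0, "wy": 0.0, "wz": 0.0},
    {"fingers": 0.08, "tx": -0.055, "ty": 0.0, "tz": 0.0, "wx": 0.0, "wy": 0.0, "wz": 0.0},
    {"fingers": 0.08, "tx": -0.068, "ty": 0.0, "tz": 0.0, "wx": 0.0, "wy": 0.0, "wz": 0.0},
    {"fingers": 0.08, "tx": -0.081, "ty": 0.0, "tz": 0.0, "wx": 0.0, "wy": 0.0, "wz": 0.0},
    {"fingers": 0.08, "tx": -0.094, "ty": 0.0, "tz": 0.0, "wx": 0.0, "wy": 0.0, "wz": 0.0},
    {"fingers": 0.08, "tx": -0.106, "ty": 0.0, "tz": 0.0, "wx": 0.0, "wy": 0.0, "wz": 0.0},
    {"fingers": 0.08, "tx": -0.113, "ty": 0.0, "tz": 0.0, "wx": 0.0, "wy": 0.0, "wz": 0.0},
  ],
)

```text
time: 14.02
eef_pos: [0.5627, 0.0322, 0.0218]
orientation: [0.487, 0.513, -0.513, -0.487]
force: [-0.1, 2.5, -1.9]
gripper_width: 0.938
```

```bash
sed -i 's/(245,165,400,225)/(325,165,420,225)/' chk.py; python3 chk.py c9
```

```text
t 14.12 pos [0.5626 0.0321 0.0218] F [ 0.0508 -0.4657  0.4643] shift mm [-102.322     1.8826   -2.0641] turn deg [-0.012  -0.3392 -0.0221]
tray 1052.5 [[0.6343934025574556, -0.030050442111218968], [0.6373674159395153, -0.15762690734721876], [0.497374989294029, -0.1594190051968686], [0.49452614429719166, -0.03294045975303985]] [ 0.5659 -0.095 ]
jar [ 0.5545 -0.0732] 204.5
```

move_arm(
  deltas=[
    {"fingers": 0.08, "tx": -0.006, "ty": 0.0, "tz": 0.0, "wx": 0.0, "wy": 0.0, "wz": 0.0},
    {"fingers": 0.08, "tx": -0.016, "ty": 0.0, "tz": 0.0, "wx": 0.0, "wy": 0.0, "wz": 0.0},
    {"fingers": 0.08, "tx": -0.029, "ty": 0.0, "tz": 0.0, "wx": 0.0, "wy": 0.0, "wz": 0.0},
    {"fingers": 0.08, "tx": -0.043, "ty": 0.0, "tz": 0.0, "wx": 0.0, "wy": 0.0, "wz": 0.0},
    {"fingers": 0.08, "tx": -0.057, "ty": 0.0, "tz": 0.0, "wx": 0.0, "wy": 0.0, "wz": 0.0},
    {"fingers": 0.08, "tx": -0.071, "ty": 0.0, "tz": 0.0, "wx": 0.0, "wy": 0.0, "wz": 0.0},
    {"fingers": 0.08, "tx": -0.085, "ty": 0.0, "tz": 0.0, "wx": 0.0, "wy": 0.0, "wz": 0.0},
    {"fingers": 0.08, "tx": -0.099, "ty": 0.0, "tz": 0.0, "wx": 0.0, "wy": 0.0, "wz": 0.0},
    {"fingers": 0.08, "tx": -0.11, "ty": 0.0, "tz": 0.0, "wx": 0.0, "wy": 0.0, "wz": 0.0},
    {"fingers": 0.08, "tx": -0.117, "ty": 0.0, "tz": 0.0, "wx": 0.0, "wy": 0.0, "wz": 0.0},
  ],
)

```text
time: 15.38
eef_pos: [0.5689, -0.0847, 0.0219]
orientation: [0.487, 0.513, -0.513, -0.487]
force: [-0.3, 6.1, 3.1]
gripper_width: 0.94
```

```bash
python3 - <<'E'
from h import *
go([.57,-.07,.02])
T=grab_frame("top");S=grab_frame("side")
cv2.imwrite("pics/c10.png",np.hstack([cv2.resize(S[60:240,220:400],(400,400)),cv2.resize(T[90:250,260:420],(400,400))]))
for c in blobs(T,(8,80,40),(25,255,255),(345,165,420,225))[:1]:
    r=cv2.boundingRect(c); print("front/edges", plane("top",(r[0]+r[2],r[1]+r[3]/2),.07)[:2],plane("top",(r[0]+r[2],r[1]),.07)[:2],plane("top",(r[0]+r[2],r[1]+r[3]),.07)[:2])
E
```

```text
t 15.38 pos [ 0.5689 -0.0847  0.0219] F [-0.2877  6.057   3.0519] shift mm [14.6305  1.8992 -1.8994] turn deg [0. 0. 0.]
front/edges [ 0.5899 -0.2817] [ 0.6808 -0.2813] [ 0.5001 -0.2822]
```

View pics/c10.png

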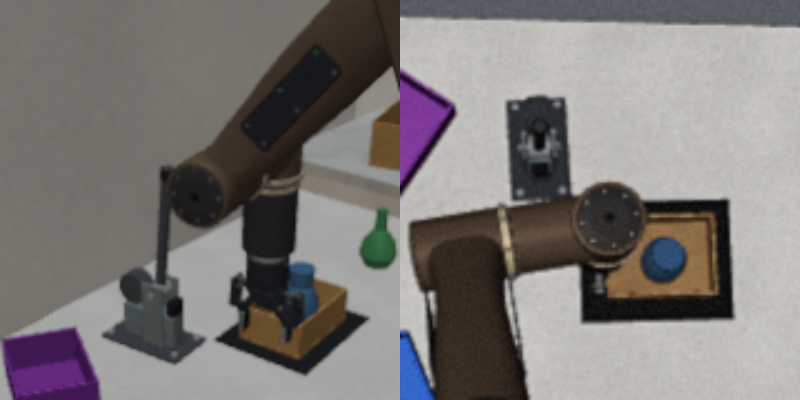

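The tray lies inside the mat's border (right panel: front edge about 718, mat edge about 730) with the jar upright and the bar up. Backing off the way I came, then up and away from the gate.

move_arm(
  deltas=[
    {"fingers": 0.08, "tx": 0.01, "ty": 0.0, "tz": 0.0, "wx": 0.0, "wy": 0.0, "wz": 0.0},
    {"fingers": 0.08, "tx": 0.03, "ty": 0.0, "tz": 0.0, "wx": 0.0, "wy": 0.0, "wz": 0.0},
    {"fingers": 0.08, "tx": 0.06, "ty": 0.0, "tz": 0.0, "wx": 0.0, "wy": 0.0, "wz": 0.0},
    {"fingers": 0.08, "tx": 0.1, "ty": 0.0, "tz": 0.02, "wx": 0.0, "wy": 0.0, "wz": 0.0},
    {"fingers": 0.08, "tx": 0.14, "ty": -0.04, "tz": 0.03, "wx": 0.0, "wy": 0.0, "wz": 0.0},
    {"fingers": 0.08, "tx": 0.18, "ty": -0.08, "tz": 0.04, "wx": 0.0, "wy": 0.0, "wz": 0.0},
    {"fingers": 0.08, "tx": 0.22, "ty": -0.12, "tz": 0.06, "wx": 0.0, "wy": 0.0, "wz": 0.0},
    {"fingers": 0.08, "tx": 0.25, "ty": -0.16, "tz": 0.08, "wx": 0.0, "wy": 0.0, "wz": 0.0},
    {"fingers": 0.08, "tx": 0.27, "ty": -0.18, "tz": 0.09, "wx": 0.0, "wy": 0.0, "wz": 0.0},
    {"fingers": 0.08, "tx": 0.27, "ty": -0.18, "tz": 0.09, "wx": 0.0, "wy": 0.0, "wz": 0.0},
  ],
)

```text
time: 16.73
eef_pos: [0.4643, 0.1836, 0.2035]
orientation: [0.486, 0.515, -0.513, -0.486]
force: [0.8, 0.3, -0.7]
gripper_width: 0.936
```

```bash
python3 - <<'E'
from h import *
go([.57,-.07,.02])
T=grab_frame("top");S=grab_frame("side")
cv2.imwrite("pics/c11.png",np.hstack([cv2.resize(S[100:280,220:400],(400,400)),cv2.resize(T[90:330,240:480],(400,400))]))
c=blobs(T,(8,80,40),(25,255,255),(325,165,420,225))[0]
P=np.array([plane("top",p,.07) for p in cv2.boxPoints(cv2.minAreaRect(c))]); print("tray",P[:,:2].tolist(),P.mean(0)[:2])
for nm,lo,hi,roi,z in [("jar",(95,60,20),(120,255,255),(330,170,400,220),.1),("gourd",(40,80,20),(90,255,255),(430,170,475,215),.05),("teapot",(15,100,40),(35,255,255),(430,205,480,260),.06)]:
    for c in blobs(T,lo,hi,roi)[:1]: print(nm,plane("top",cv2.minAreaRect(c)[0],z))
E
```

```text
t 16.73 pos [0.4643 0.1836 0.2035] F [ 0.8164  0.3225 -0.707 ] shift mm [-259.6211  183.2073  -90.7072] turn deg [0. 0. 0.]
tray [[0.6349949924340661, -0.08716452897498611], [0.6445352909686072, -0.27506018614675326], [0.5055710314817141, -0.2795511579538601], [0.4963447326988021, -0.09324980980153966]] [ 0.5704 -0.1838]
jar [ 0.5601 -0.1875  0.1   ]
gourd [ 0.5821 -0.5309  0.05  ]
teapot [ 0.4271 -0.5619  0.06  ]
```

View pics/c11.png

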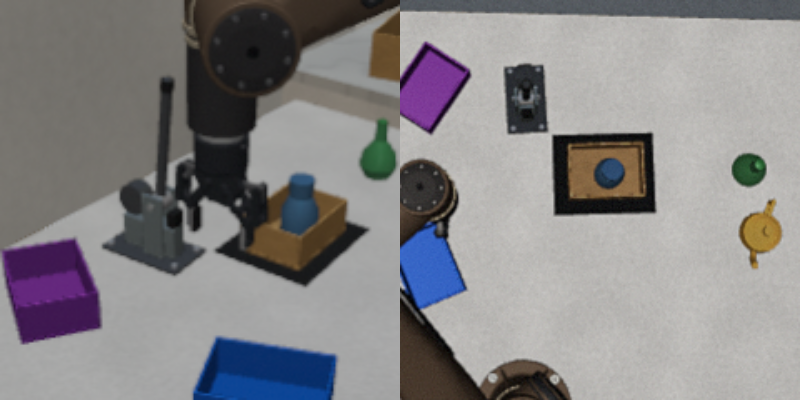

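The tray is centred on the mat, the jar upright and the bar up, and the arm is clear. The gourd reading differs from the earlier one, but that view was partly hidden by the wrist. I'll compare it with the untouched first picture.

```bash
python3 - <<'E'
from h import *
A=cv2.imread("pics/top0.png");B=grab_frame("top");SA=cv2.imread("pics/side0.png");SB=grab_frame("side")
for nm,lo,hi,roi in [("gourd",(40,80,20),(90,255,255),(430,170,475,215)),("teapot",(15,100,40),(35,255,255),(430,205,480,260)),("bowl",(0,0,90),(180,60,255),(165,200,200,240)),("purple",(135,80,30),(160,255,255),(225,110,290,175))]:
    for I in (A,B):
        c=blobs(I,lo,hi,roi); print(nm,np.round(cv2.minAreaRect(c[0])[0],1),cv2.contourArea(c[0]))
for nm,roi,I in (("bowl",(225,295,270,335),SA),("bowl",(225,295,270,335),SB)): print(nm,"diff",np.abs(SA[295:335,225:270].astype(int)-SB[295:335,225:270]).mean(), "gourd",np.abs(SA[150:185,375:402].astype(int)-SB[150:185,375:402]).mean())
E
```

```text
gourd [449.  191.5] 260.0
gourd [449.  191.5] 258.0
teapot [457.7 230.1] 486.0
teapot [457.8 230.1] 488.0
bowl [182.  219.5] 1326.0
bowl [182.  219.5] 1296.5
purple [256.3 141.7] 1436.5
purple [256.4 141.8] 1422.0
bowl diff 8.092407407407407 gourd 6.945326278659612
bowl diff 8.092407407407407 gourd 6.945326278659612
```

```bash
python3 -c "
from bench import job; print(job.job_done())"
```

```text
the job is handed in; nothing more can be done
None
```

The job is done and handed in at about 17 s on the robot's clock. I raised the bar from below with the closed fingers until it swung up to its stop. I then pushed the tray and jar past the open gate onto the mat with the open fingers.

**Last checks, all from the camera:**
- **Bar:** it is standing upright.
- **Tray:** its measured centre is (0.570, -0.184), against (0.571, -0.185) for the mat. It lies lengthwise, and all four corners fall inside the mat with about 25 to 30 mm to spare.
- **Jar:** it is upright in the tray.
- **Robot:** it is clear of everything.

**Two things to note:**
- **Side force on the bar:** while lifting, the gripper pressed sideways on the bar with about 7.5 N, so I moved back 8 mm before going on. That was the largest force I read after any move; I did not see forces within a move.
- **Bystanders:** one mid-job gourd reading was about 22 mm off because the wrist hid part of it. Compared with the first picture, the gourd, teapot and purple tray are within 0.1 pixel of where they began. The bowl check was weak because its mask took in the table, but the side-view difference at the bowl was small, about the same as at the unmoved gourd. I did not measure the blue tray.

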